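Clamp the instrument pot to the slotted board and put the marker in it

ROBOT

A 7-joint arm with a two-finger parallel gripper is mounted at the origin on the work surface. World frame = base frame: x ahead of the robot, y to its left, z up, the work surface at z = 0. Lengths are in mm, angles in degrees, forces in N, time in s.
With the tool pointing down it reaches from about 400 to 750 mm from the base axis. Payload 19.5 kg.
Tool frame: the origin (TCP) lies on the centre line of the jaws, within the pads' length; the fingertips stand 17 mm ahead of it and the grasp point (between the pads) lies 2 mm behind it; z points along the fingers, y is the line along which they close (so a half turn about z gives the same grasp; the last joint's range is limited). The gripper opens to 85 mm and grips with 20 to 120 N. Pads are 22 mm wide; open, the fingers measure 114 mm over their backs; the gripper's body (76 mm by 85 mm) begins 54 mm behind the grasp point. The pads swing forward as they close: fully open they stand 13 mm farther back than shut.
Start: joints at [-79.567, 40.479, -1.581, 85.061, 1.261, 54.483, -4.326], TCP at [127.603, 560.637, 248.268] pointing down, gripper open.
Joint ranges: [-155.06, 155.06], [-18.47, 123.98], [-90, 86.84], [0, 140.48], [-83.41, 263.41], [0, 116], [-161.91, 161.91]. Speed limits (degrees/s): [108.29, 108.29, 147.25, 147.25, 172.46, 172.46, 172.46].

INTERFACE

Orientations are given as [roll, pitch, yaw] about the fixed x, y, z axes, in that order (R = Rz(yaw) Ry(pitch) Rx(roll)).
In Python, from plant import bot gives the robot as it stands. The module is installed in compiled form; this text tells all that it offers.
- The arm moves only by the shell command python3 -m inch 'ROWS'. ROWS is JSON, a list of rows, each a list of 3 entries, a list of its own where there are three numbers: the finger opening in mm, from 0 to 85.4, then the shift along the tool's x, y, z in mm, then the turn, a rotation vector about the tool's x, y, z in degrees. A call has 1 to 8 rows; each row is the pose to reach, as a shift and turn from the pose commanded when the call began, along the tool's axes at that moment; what a row does not reach only later rows make up. A row lasts 1/12 s, in which the tool goes at most 41.7 mm and 7.16 degrees, less where a joint would pass 70% of its speed; a pose out of reach is approached as far as the arm can. A call with a gripper value outside its range is refused whole. The fingers move at their own pace and stop on an object; the grip force is fixed at half the most. Time passes only in rows, so rows that repeat a pose let the fingers close. It gives the time, the measured TCP pose, the force, the opening and the grip force at its end, in the units of the state.
- bot.get_obs(): the state, without advancing time (a new reading comes with each control period).
- bot.read_camera(name): name is "side" or "top"; returns the picture (480x640x3 uint8, red, green, blue); there is no depth.
- bot.calibration(name): a dict with "vertical_fov" (degrees; the focal length in pixels is half the picture's height over the tangent of half this angle, whatever the lens; pixels are square), "cx", "cy" (the principal point, pixels), "D" ([k1, k2, p1, p2, k3] as OpenCV has them; the pictures are not rectified), "R" (3x3) and "t" (3): a world point X has camera coordinates R X + t. Camera axes: x right, y down, z forward; pixel columns grow to the right and rows downward; lengths in mm; the calibration is good to about 2 mm. A picture is of the moment at which its call begins. calibration takes no time and is no camera call.
- bot.sign_off(): hands the job in; it is judged then, once.
The state is a dict: "time_s": time; "q": joint angles; "dq": joint speeds; "joint_torque": joint torques, N m; "eef_pos": TCP position; "tool_rot": TCP orientation; "wrist_force": force on the tool from outside, world axes, zero at the start; "ft_torque": the same for the moment, N m; "finger_gap": finger opening in mm; "gripper_force": force on a finger pad.
Only numpy, scipy, OpenCV 4.12 (cv2) and the standard library are available. Lean on these libraries where they do the work, as an engineer would, in place of code of your own. Each camera call takes 0.05 s, during which the arm holds its last target. There are 200 camera calls.

TASK

Clamp the blue pot to the slotted board with the T-bolt so that it cannot be knocked over: lower the bolt's head through the open stretch of the slot, slide the bolt along the slot into the pot's fork, turn its head square under the slot's lips, then tighten the red wing nut firmly. After that, stand the marker upright in the pot. Keep the pot upright and leave the jar, the slide box and the dishes alone.

Things in the scene. Friction and masses are not known exactly. Their poses are not given: they have to be found in the camera images.
- board: Fixed aluminium board on the bench, 120 (x) x 350 (y) x 19 high; origin at the centre of its underside; yaw varies. One T-slot runs along its y axis at x = 0, closed by black caps at both ends (usable y -165 to +165). Slot opening 18 wide through lips 6 thick (z 13 to 19); below it a channel 29.8 wide, 9 high, floor at z 4.
- pot: Loose blue steel pot on a foot, 0.7 kg, on the board; a key under the foot lets it slide only along the slot. Origin under the cup's centre at the foot's underside (board z 19); axes as the board's. Cup 42 outside, 34 inside, rim 66 above the origin. Foot 50 wide, 8 thick, y -30 to +129; its +y end is a fork open to +y, 12 wide (x) from y 88 to 116, flared at the tips.
- seat (a point): On the top of the pot's foot (8 above its underside), 95 from the cup's centre along +y: where the bolt's axis belongs in the fork. The T-head does not pass down through the fork: lower it into the slot with the bolt's axis at least 55 beyond the seat in +y (80 mm or more of slot is free there), then slide it back towards -y.
- cup_floor (a point): Centre of the cup's inner floor, 12 above the underside of the pot's foot and 54 below the rim.
- bolt_head (a point): Centre of the T-bolt's steel head, 3.5 above the bolt's underside. z up along the bolt, x along the head. Head 29 long (x), 15 wide (y), 7 high; two opposite corners are cut away so that in the channel it can turn a quarter turn clockwise seen from above and then stops a few degrees past square.
- bolt: The T-bolt, 100 g with washer and nut; origin at the centre of its underside. Above the head a round shoulder 15 diameter, 5 high, then a shank 9 diameter. At the start it stands upright in the block's pocket, underside 6 above the bench, head along the block's x. With its head on the channel floor (2 mm of play below the lips) the loose washer hangs 2 mm above the pot's foot.
- washer: Steel washer, 32 diameter, 3 thick, carried by the bolt below the nut; origin at the centre of its underside, 25 above the bolt's underside while the nut is loose. It goes down with the nut and presses on the two sides of the fork.
- wing (a point): Middle of the red wing nut's upright flat bar, by which the bolt is held and turned: 38 long (its x axis), 12 thick (y), 32 high (top 13 above this point). z up. On the loose nut it is 60 above the bolt's underside and the bar lies along the head. While being tightened the nut comes down at least 2 mm; the bolt rises 2 mm.
- nut (a joint): Turn of the nut on the bolt, rad: 0 loose (the start, a stop), grows clockwise seen from above, stop at 2.4. The nut goes down the bolt 3 mm per rad. The thread is stiff (0.11 N m): the loose bolt turns along with the nut until its head stops in the channel, then the nut turns. The washer meets the fork at about 1.33 rad, then the clamp force grows: firm past 1.6 rad (0.2 N m). Let go, it may spring back to 1.9.
- marker_mid (a point): Middle of the marker pen: white with a green cap, 14 diameter, 135 long, 22 g, standing upright in the round bore of the block at the start (its lower end 6 above the bench, bore 26 deep). z towards the cap.
- marker_foot (a point): Centre of the marker's lower end.
- block: Fixed wooden parts block, 170 (x) x 56 (y) x 32 high, origin at the centre of its underside. Oblong pocket for the bolt at x -55 (32 x 18, long side along x), bore for the marker at x +55 (19 diameter), both with floors 6 above the bench.
- jar_mid (a point): Amber jar with a black lid, 64 diameter, 85 high, loose; its middle. A bystander.
- slidebox: Wooden box of slides, 110 x 85 x 34 high, loose; origin under its centre. A bystander.
- dishes: Stack of three culture dishes, 94 diameter, 45 high, loose; origin under its centre. A bystander.

How it is judged:
By the outcome, as a careful person would: the job done as asked, in the order asked, and still so for the second after the job is handed in, with the robot touching nothing.
It also fails if it takes over 72 s, if anything falls off the work surface, if the arm or the gripper's body presses on something with over 40 N, if the wrist force passes 120 N, or if a joint passes its speed limit or range.

## Working session

There is one attempt and no reset: what is moved stays moved. The work goes in short steps, Python scripts to look and compute and a shell command to move; the robot and the scene stay as the last step left them, time stands still between calls to the robot, and variables do not carry over. Pictures are saved under pics/ and viewed, at most 14 in all, crops included, and the job is handed in when it is done.

```bash
mkdir -p pics
python3 - <<'E'
from plant import bot
import cv2
o=bot.get_obs(); print({k:(v if not hasattr(v,'round') else v) for k,v in o.items()})
for n in ("side","top"):
    im=bot.read_camera(n); cv2.imwrite(f"pics/{n}0.png",im[:,:,::-1]); print(n,bot.calibration(n))
E
```

```text
{'time_s': 0.0, 'q': array([-79.56777279,  40.51285346,  -1.58355482,  85.08391859,
         1.2606555 ,  54.48402435,  -4.32653538]), 'dq': array([-0.0310641 , -0.02825017, -0.02727112, -0.09165839,  0.04723184,
       -0.00147674, -0.05201405]), 'joint_torque': array([-8.18516801e-04, -8.83211017e+01,  1.23410013e+00, -2.36164212e+01,
        1.67978945e-02,  6.51251437e-03, -1.64540398e-05]), 'eef_pos': array([127.53624162, 560.4198597 , 247.83999057]), 'tool_rot': array([-1.79936546e+02,  1.43607417e-03,  1.67178849e+02]), 'wrist_force': array([-0.21431694, -0.25889585,  0.68606688]), 'ft_torque': array([-0.01261023,  0.0300575 , -0.05933852]), 'gripper_force': 0.0, 'finger_gap': 85.57515650324919}
side {'vertical_fov': 49.53664777477711, 'cx': 309.52174926092744, 'cy': 236.73705822208697, 'D': array([-0.01862661,  0.        ,  0.        ,  0.        ,  0.        ]), 'R': array([[-0.86458485, -0.50194487,  0.02333184],
       [-0.3380292 ,  0.54663399, -0.76611196],
       [ 0.37179199, -0.67025564, -0.64228349]]), 't': array([497.9424024 , 272.25077111, 865.76531962])}
top {'vertical_fov': 54.35537533581214, 'cx': 324.29496830661276, 'cy': 230.1032921473026, 'D': array([0.04107299, 0.        , 0.        , 0.        , 0.        ]), 'R': array([[ 1.85381027e-02, -9.99824386e-01,  2.74500330e-03],
       [-9.92640160e-01, -1.87333769e-02, -1.19643527e-01],
       [ 1.19673939e-01, -5.06836518e-04, -9.92813120e-01]]), 't': array([ -6.34328354, 596.30415008, 899.89795614])}
```

View pics/side0.png

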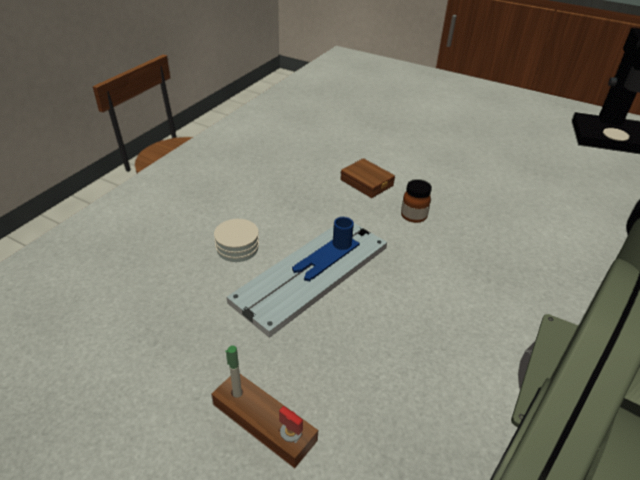

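View pics/top0.png

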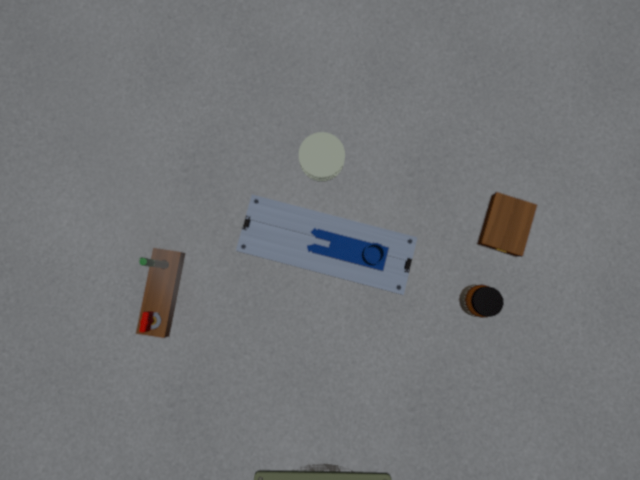

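The side view shows the block at the near left, with the green-capped marker at (233,355) and the red nut at (290,420). It also shows the board from (230,300) to (385,240) with the pot at (343,235), the dishes at (237,240), the box at (367,177) and the jar at (416,200). In the top view the board is centred near (327,245) with the cup at (373,253) and fork tips at (312,240). The block is centred at (160,293), the nut at (149,321) and the marker cap at (144,261).

```bash
cat > h.py <<'E'
import numpy as np, cv2
from plant import bot
def K(n):
    c=bot.calibration(n); f=240/np.tan(np.radians(c["vertical_fov"]/2))
    return np.array([[f,0,c["cx"]],[0,f,c["cy"]],[0,0,1.]]),c
def rays(n,uv):
    k,c=K(n); p=cv2.undistortPoints(np.asarray(uv,float).reshape(-1,1,2),k,c["D"]).reshape(-1,2)
    R=c["R"]; return -R.T@c["t"], np.c_[p,np.ones(len(p))]@R
def onz(n,uv,z):
    o,d=rays(n,uv); return (o+d*((z-o[2])/d[:,2])[:,None])[:,:2]
def proj(n,X):
    k,c=K(n); return cv2.projectPoints(np.asarray(X,float).reshape(-1,1,3),cv2.Rodrigues(c["R"])[0],c["t"],k,c["D"])[0].reshape(-1,2)
def tri(uva,uvb):
    (o1,d1),(o2,d2)=rays("side",[uva]),rays("top",[uvb]); A=np.c_[d1[0],-d2[0]]
    s=np.linalg.lstsq(A,o2-o1,rcond=None)[0]; p,q=o1+s[0]*d1[0],o2+s[1]*d2[0]
    return (p+q)/2,np.linalg.norm(p-q)
def hsv(im): return cv2.cvtColor(im,cv2.COLOR_RGB2HSV)
def masks(im):
    h=hsv(im); H,S,V=[h[...,i].astype(int) for i in range(3)]
    return dict(red=((H<6)|(H>174))&(S>190)&(V>90), green=(H>45)&(H<80)&(S>90)&(V>40),
      blue=(H>100)&(H<125)&(S>150)&(V>40), board=(H>90)&(H<125)&(S>25)&(S<110)&(V>90), wood=(H>3)&(H<20)&(S>80)&(S<190)&(V>40))
def blob(m):
    n,l,s,c=cv2.connectedComponentsWithStats(m.astype(np.uint8)); 
    if n<2: return None
    i=1+np.argmax(s[1:,4]); return s[i],c[i],(l==i)
E
python3 - <<'E'
from h import *
for n in("side","top"):
    im=cv2.imread(f"pics/{n}0.png")[:,:,::-1].copy(); h=hsv(im)
    if n=="top": print([ (p,h[p[1],p[0]].tolist()) for p in [(280,240),(330,225),(373,240),(350,250),(160,280),(145,320),(144,261),(200,100),(155,320)]])
    else: print([ (p,h[p[1],p[0]].tolist()) for p in [(260,305),(320,265),(343,235),(260,405),(288,415),(233,350),(100,300)]])
    for k,m in masks(im).items():
        b=blob(m); print(n,k,b and (b[0].tolist(),b[1].round(1).tolist()))
a=cv2.imread("pics/top0.png")
c=cv2.resize(a[190:298,230:420],None,fx=4,fy=4,interpolation=cv2.INTER_CUBIC)
d=cv2.resize(a[240:345,125:195],None,fx=1.6,fy=1.6)
cv2.imwrite("pics/c1.png",c)
E
```

```text
[((260, 305), [75, 21, 168]), ((320, 265), [108, 189, 105]), ((343, 235), [108, 187, 49]), ((260, 405), [13, 131, 121]), ((288, 415), [1, 187, 176]), ((233, 350), [62, 118, 123]), ((100, 300), [34, 23, 157])]
side red ([283, 407, 19, 16, 67], [293.7, 416.4])
side green ([226, 346, 10, 7, 50], [231.4, 349.4])
side blue ([293, 218, 66, 62, 1394], [329.5, 249.6])
side board ([292, 238, 41, 30, 48], [312.2, 252.3])
side wood ([436, 0, 204, 107, 15299], [536.8, 44.8])
[((280, 240), [109, 46, 139]), ((330, 225), [108, 44, 138]), ((373, 240), [108, 46, 138]), ((350, 250), [107, 223, 105]), ((160, 280), [11, 88, 96]), ((145, 320), [2, 246, 136]), ((144, 261), [65, 125, 108]), ((200, 100), [105, 9, 120]), ((155, 320), [20, 137, 97])]
top red ([140, 312, 9, 20, 124], [143.7, 321.4])
top green ([140, 258, 7, 7, 36], [142.8, 261.2])
top blue ([308, 229, 80, 41, 1584], [350.2, 249.6])
top board ([236, 194, 181, 101, 8314], [321.8, 242.9])
top wood ([479, 193, 58, 63, 2435], [507.6, 224.0])
```

View pics/c1.png

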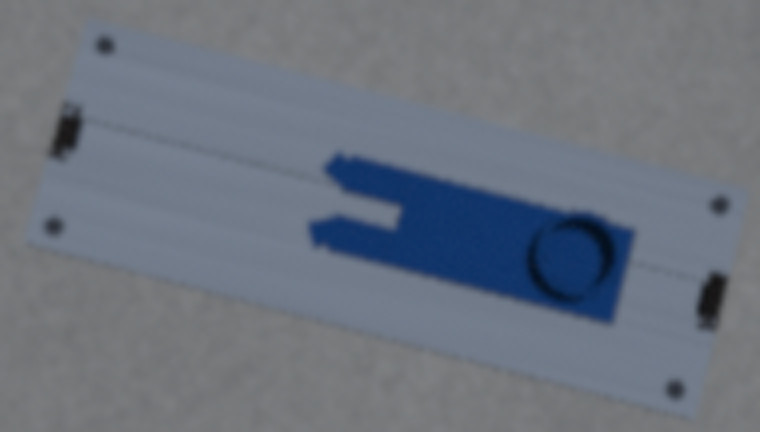

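The crop shows the board upright in view with four dark holes at about (105,45), (54,226), (720,205) and (676,390). The fork is open to the left (+y), with its tips at about x=310–325, and the cup is centred at (570,258).

Run:
```python
from h import *
np.set_printoptions(precision=1,suppress=True)
im=cv2.imread("pics/top0.png")[:,:,::-1].copy(); sd=cv2.imread("pics/side0.png")[:,:,::-1].copy()
o,_=rays("top",[[0,0]]);print("topcam",o, "sidecam",rays("side",[[0,0]])[0])
m=masks(im); g=cv2.cvtColor(im,cv2.COLOR_RGB2GRAY).astype(float)
def dark(g,u,v,r=4,th=20):
    p=g[v-r:v+r+1,u-r:u+r+1]; w=np.clip(np.median(p)-10-p,0,None); w[w<0.3*w.max()]=0; yy,xx=np.mgrid[v-r:v+r+1,u-r:u+r+1]; return [(w*xx).sum()/w.sum(),(w*yy).sum()/w.sum()]
hol=[dark(g,*p) for p in[(256,201),(243,246),(410,241),(399,287)]]
H=onz("top",hol,19); print("holes px",np.array(hol),"mm",H)
c=H.mean(0); y=(H[0]+H[1]-H[2]-H[3]); x=(H[0]+H[2]-H[1]-H[3])
yb=np.degrees(np.arctan2(y[1],y[0]))-90; print("board c",c,"yaw by y",yb,"by x",np.degrees(np.arctan2(x[1],x[0])),"spacing",np.linalg.norm(y)/2,np.linalg.norm(x)/2)
mb=blob(m["board"]|m["blue"])[2].astype(np.uint8); mb=cv2.morphologyEx(mb,cv2.MORPH_CLOSE,np.ones((9,9)))
ct=max(cv2.findContours(mb,0,1)[0],key=len).reshape(-1,2); print("board rect",cv2.minAreaRect(onz("top",ct,19).astype(np.float32)))
a=np.radians(yb); R=np.array([[np.cos(a),-np.sin(a)],[np.sin(a),np.cos(a)]])
v,u=np.nonzero(blob(m["blue"])[2]); P=(onz("top",np.c_[u,v],27)-c)@R
for lo in range(-24,26,6):
    s=P[(P[:,0]>lo-3)&(P[:,0]<=lo+3)]; 
    if len(s): print("x",lo,"y",s[:,1].min(),s[:,1].max())
print("x ext",P[:,0].min(),P[:,0].max())
# block
h=hsv(im); print(h[290,150:175:3].tolist())
S=h[...,1].astype(int);Hh=h[...,0]
w=((Hh>5)&(Hh<18)&(S>60)); w[:, :120]=0;w[:,200:]=0;w[:235]=0;w[350:]=0
ww=cv2.morphologyEx((blob(w)[2]).astype(np.uint8),cv2.MORPH_OPEN,np.ones((3,3)))
ct=max(cv2.findContours(ww,0,1)[0],key=len).reshape(-1,2); print("block rect z32",cv2.minAreaRect(onz("top",ct,32).astype(np.float32)), cv2.boxPoints(cv2.minAreaRect(ct)))
for k in("red","green"):
    v,u=np.nonzero(blob(m[k])[2]); print(k,cv2.minAreaRect(onz("top",np.c_[u,v],79 if k=="red" else 141).astype(np.float32)))
a=cv2.resize(im[240:345,120:200],None,fx=5,fy=5,interpolation=cv2.INTER_CUBIC); b=cv2.resize(sd[335:470,200:325],None,fx=3.2,fy=3.2,interpolation=cv2.INTER_CUBIC)
k=np.zeros((525,800,3),np.uint8);k[:525,:400]=a;k[:432,400:]=b; cv2.imwrite("pics/c2.png",k[:,:,::-1])
```

```text
topcam [484.3   5.3 964.8] sidecam [200.7 681.4 753. ]
holes px [[255.7 200.9]
 [243.  246.2]
 [409.5 240.9]
 [398.4 287. ]] mm [[ 656.   146.5]
 [ 562.3  168.9]
 [ 579.5 -168.6]
 [ 486.2 -146. ]]
board c [571.    0.2] yaw by y -13.617150323669094 by x -13.51767546047339 spacing 324.09577352446206 96.16546503987846
board rect ((570.8701782226562, 0.22210693359375), (350.3545837402344, 120.95790100097656), 76.37064361572266)
x -24 y -120.77047336566402 30.22125583350901
x -18 y -120.29537473156856 33.722583319122805
x -12 y -120.80241535779143 34.24221868472039
x -6 y -120.83359499609917 19.188430147799842
x 0 y -120.8640090034137 -7.5617161187825825
x 6 y -120.38684483121425 23.843124450931164
x 12 y -121.37120259274846 33.732122834620284
x 18 y -120.92252740910904 34.25368776329567
x 24 y -120.44399229613822 31.388017557359206
x ext -23.578479923922597 24.70732211360806
[[13, 123, 89], [12, 116, 90], [12, 108, 92], [12, 105, 95], [12, 103, 102], [11, 95, 99], [11, 82, 96], [11, 80, 99], [7, 32, 72]]
block rect z32 ((467.213623046875, 327.8316955566406), (60.87025451660156, 168.25994873046875), 84.89328002929688) [[136.7 333.4]
 [149.5 247.6]
 [180.4 252.3]
 [167.6 338. ]]
red ((414.65765380859375, 335.82421875), (13.16987133026123, 35.002159118652344), 87.56272888183594)
green ((522.7440795898438, 320.9261779785156), (11.093360900878906, 9.778467178344727), 72.59765625)
```

View pics/c2.png

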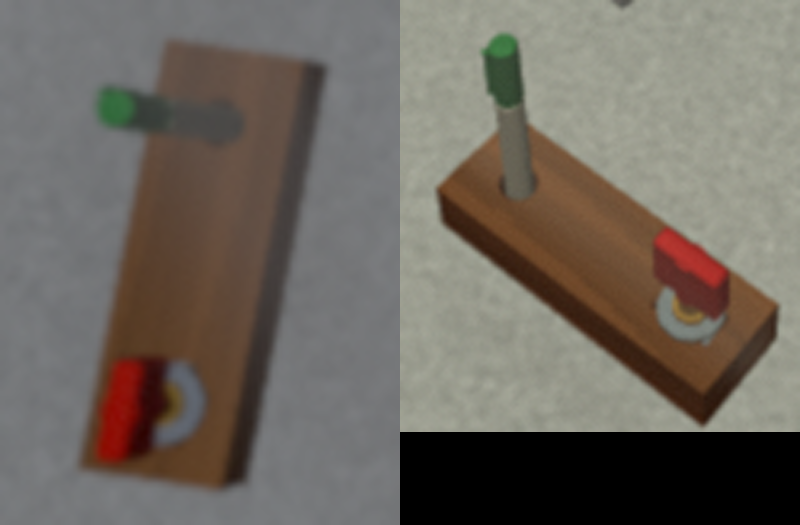

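The left half (top view) has the block's top-face corners at (166,40), (303,62), (222,487) and (82,466), the bar's top at about (121,410), and the cap top at (117,106). The right half (side view) has the bar's top face centred at about (692,258) and the cap top at (503,46).

Run:
```python
from h import *
np.set_printoptions(precision=1,suppress=True)
t=lambda p:((np.array(p)+.5)/5-.5+[120,240])
s=lambda p:((np.array(p)-[400,0]+.5)/3.2-.5+[200,335])
C=onz("top",[t(p) for p in[(166,40),(303,62),(222,487),(82,466)]],32)
print(C,C.mean(0)); d=C[0]+C[1]-C[2]-C[3]; ya=np.degrees(np.arctan2(d[1],d[0])); print("len",np.linalg.norm(d)/2,"yaw",ya)
C2=onz("side",[s(p) for p in[(438,188),(530,125),(778,306),(703,393)]],32);print("side block",C2,C2.mean(0)); d=C2[0]+C2[1]-C2[2]-C2[3];print(np.degrees(np.arctan2(d[1],d[0])))
for n,cc in(("t",C.mean(0)),("s",C2.mean(0))):
    a=np.radians(ya); e=np.array([np.cos(a),np.sin(a)]); print(n,"bolt",cc-55*e,"marker",cc+55*e)
print("bar tri",tri(s((692,258)),t((121,410)))," at79 top",onz("top",[t((121,410))],79),"side",onz("side",[s((692,258))],79))
print("cap tri",tri(s((503,45)),t((117,106))),onz("top",[t((117,106))],141),onz("side",[s((503,45))],141))
# board from side: holes
im=cv2.imread("pics/side0.png")[:,:,::-1]; 
c=np.array([571,.2]);b=np.radians(-13.57);R=np.array([[np.cos(b),-np.sin(b)],[np.sin(b),np.cos(b)]])
g=cv2.cvtColor(im.copy(),cv2.COLOR_RGB2GRAY).astype(float)
for q in[(48,162),(-48,162),(48,-162),(-48,-162)]:
    w=c+R@q; p=proj("side",[*w,19])[0]; u,v=p.round().astype(int); P=g[v-4:v+5,u-4:u+5]; W=np.clip(np.median(P)-10-P,0,None);W[W<.3*W.max()]=0; yy,xx=np.mgrid[v-4:v+5,u-4:u+5]
    m=[(W*xx).sum()/W.sum(),(W*yy).sum()/W.sum()]; print("hole",p,m,"side-top mm",onz("side",[m],19)[0]-w)
```

```text
[[555.3 345. ]
 [547.5 290.6]
 [381.9 312.1]
 [389.2 366.3]] [468.5 328.5]
len 167.19623933634634 yaw -7.346357404096454
side block [[556.2 344.3]
 [539.2 290.8]
 [380.9 312.8]
 [389.  366.9]] [466.3 328.7]
-7.785348346939291
t bolt [413.9 335.5] marker [523.  321.5]
s bolt [411.8 335.7] marker [520.9 321.6]
bar tri (array([414.2, 335.8,  77.8]), np.float64(0.32524540923770096))  at79 top [[414.4 335.4]] side [[413.7 336.3]]
cap tri (array([523.8, 320.9, 140.8]), np.float64(0.3433725499891689)) [[523.6 320.8]] [[523.8 321.1]]
hole [235.7 297.1] [np.float64(235.1593927893738), np.float64(295.8121442125237)] side-top mm [ 2.9 -2.3]
hole [269.8 324.3] [np.float64(269.7706270627063), np.float64(323.4950495049505)] side-top mm [ 1.1 -1.6]
hole [345.5 223.4] [np.float64(nan), np.float64(nan)] side-top mm [nan nan]
hole [379.  242.9] [np.float64(379.843725335438), np.float64(243.21546961325967)] side-top mm [-2.  -0.1]<stdin>:18: RuntimeWarning: invalid value encountered in scalar divide
```

```bash
cat > to.py <<'E'
# python3 to.py x y z yaw -> shift, turn in tool axes to reach that TCP pose pointing down
import sys,numpy as np
from plant import bot
from scipy.spatial.transform import Rotation as Ro
x,y,z,w=map(float,sys.argv[1:5]); o=bot.get_obs()
R=Ro.from_euler("xyz",o["tool_rot"],degrees=True); T=Ro.from_euler("xyz",[180,0,w],degrees=True)
f=lambda a:np.round(a,2).tolist()
print("at",f(o["eef_pos"]),f(o["tool_rot"]),"q7",round(float(o["q"][6]),1),"F",f(o["wrist_force"]),"gap",round(float(o["finger_gap"]),1),"t",round(o["time_s"],2))
print("shift",f(R.inv().apply(np.array([x,y,z])-o["eef_pos"])),"turn",f((R.inv()*T).as_rotvec(degrees=True)))
E
python3 -m inch '[[50,[-15,-7,2],[0,0,0]],[50,[-50,-23,10],[0,0,-1]],[50,[-85,-40,20],[0,0,-2]],[50,[-120,-57,28],[0,0,-3]],[50,[-155,-73,35],[0,0,-4]],[50,[-190,-90,42],[0,0,-5]],[50,[-225,-106,48],[0,0,-5.4]],[50,[-260,-123,53],[0,0,-5.4]]]'
python3 -m inch '[[50,[-35,-16,2],[0,0,0]],[50,[-60,-28,5],[0,0,0]],[50,[-69,-32,5],[0,0,0]],[50,[-69,-32,5],[0,0,0]],[50,[-69,-32,5],[0,0,0]]]'
python3 to.py 414 335.6 64 172.6
python3 - <<'E'
from h import *
a=bot.read_camera("side");b=bot.read_camera("top")
k=np.hstack([cv2.resize(a[300:480,180:340],(400,450)),cv2.resize(b[220:400,80:240],(400,450))]);cv2.imwrite("pics/c3.png",k[:,:,::-1])
E
```

```text
time_s: 0.77
eef_pos: [355.0, 381.6, 194.7]
tool_rot: [-180.0, -0.0, 172.6]
wrist_force: [0.6, 0.8, 0.1]
finger_gap: 49.9
gripper_force: 0.0
time_s: 1.18
eef_pos: [417.6, 342.6, 190.1]
tool_rot: [-180.0, -0.0, 172.6]
wrist_force: [-0.8, 0.9, -0.1]
finger_gap: 50.1
gripper_force: 0.0
at [417.6, 342.63, 190.12] [-180.0, -0.04, 172.57] q7 32.8 F [-0.85, 0.91, -0.14] gap 50.1 t 1.18
shift [2.56, -7.43, 126.12] turn [-0.0, -0.04, -0.03]
```

View pics/c3.png

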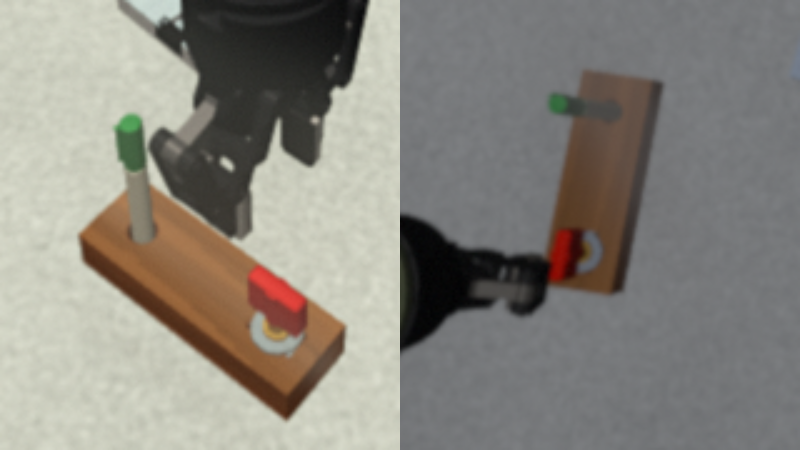

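The side crop shows the open jaws above and behind the nut, straddling it in y. The top crop shows the hand clear of the marker. I'm descending onto the bar.

```bash
python3 -m inch '[[50,[2.5,-7.4,10],[0,0,0]],[50,[2.5,-7.4,30],[0,0,0]],[50,[2.5,-7.4,55],[0,0,0]],[50,[2.5,-7.4,80],[0,0,0]],[50,[2.5,-7.4,100],[0,0,0]],[50,[2.5,-7.4,115],[0,0,0]],[50,[2.5,-7.4,123],[0,0,0]],[50,[2.5,-7.4,126],[0,0,0]]]'
python3 -m inch '[[30,[0,0,0],[0,0,0]],[20,[0,0,0],[0,0,0]],[10,[0,0,0],[0,0,0]],[8,[0,0,0],[0,0,0]],[8,[0,0,0],[0,0,0]],[8,[0,0,0],[0,0,0]]]'
python3 to.py 414 335.6 164 172.6
```

```text
time_s: 1.95
eef_pos: [413.6, 335.9, 63.5]
tool_rot: [-180.0, -0.1, 172.7]
wrist_force: [-1.0, -0.3, -0.2]
finger_gap: 50.0
gripper_force: 0.0
time_s: 2.45
eef_pos: [414.9, 335.7, 65.1]
tool_rot: [179.9, 0.0, 172.6]
wrist_force: [-0.6, 0.2, 9.0]
finger_gap: 11.6
gripper_force: 61.3
at [414.9, 335.68, 65.09] [179.94, 0.04, 172.58] q7 30.9 F [-0.63, 0.19, 8.96] gap 11.6 t 2.45
shift [0.81, -0.1, -98.92] turn [0.06, 0.04, -0.02]
```

```bash
python3 -m inch '[[8,[0,0,-8],[0,0,0]],[8,[0,0,-25],[0,0,0]],[8,[0,0,-45],[0,0,0]],[8,[0,0,-65],[0,0,0]],[8,[0,0,-85],[0,0,0]],[8,[0,0,-97],[0,0,0]],[8,[0,0,-100],[0,0,0]]]'
python3 -m inch '[[8,[-5,-6,0],[0,0,3]],[8,[-17,-19,0],[0,0,9]],[8,[-32,-36,0],[0,0,15]],[8,[-47,-53,0],[0,0,21]],[8,[-62,-70,0],[0,0,27]],[8,[-77,-87,0],[0,0,33]],[8,[-92,-104,0],[0,0,39]],[8,[-107,-121,0],[0,0,45]]]'
python3 to.py 589.8 78 165 76.4
```

```text
time_s: 3.03
eef_pos: [415.2, 335.7, 166.8]
tool_rot: [179.9, 0.1, 172.6]
wrist_force: [0.6, 0.3, -0.9]
finger_gap: 10.8
gripper_force: 60.1
time_s: 3.7
eef_pos: [505.6, 199.6, 163.4]
tool_rot: [-179.9, 0.0, 127.1]
wrist_force: [-0.4, 0.0, 0.1]
finger_gap: 11.3
gripper_force: 60.0
at [505.55, 199.65, 163.44] [-179.92, 0.01, 127.09] q7 16.0 F [-0.44, 0.04, 0.08] gap 11.3 t 3.7
shift [-147.84, -6.16, -1.51] turn [-0.07, 0.05, 50.69]
```

```bash
python3 -m inch '[[8,[-18,-1,1],[0,0,6.5]],[8,[-37,-2,4],[0,0,13]],[8,[-56,-3,8],[0,0,19.5]],[8,[-75,-4,14],[0,0,26]],[8,[-94,-4,20],[0,0,32]],[8,[-112,-5,26],[0,0,38]],[8,[-128,-6,30],[0,0,44]],[8,[-140,-6,33],[0,0,48]]]'
python3 -m inch '[[8,[-7,0,1],[0,0,2.5]],[8,[-7,0,1],[0,0,2.5]],[8,[-7,0,1],[0,0,2.5]],[8,[-7,0,1],[0,0,2.5]]]' >/dev/null
python3 to.py 589.8 78 90 76.4
python3 - <<'E'
from h import *
a=bot.read_camera("side");b=bot.read_camera("top")
cv2.imwrite("pics/s4.png",a[:,:,::-1]);cv2.imwrite("pics/t4.png",b[:,:,::-1])
k=np.hstack([cv2.resize(a[200:340,200:325],(536,600),interpolation=2),cv2.resize(b[180:320,225:287],(264,600),interpolation=2)]);cv2.imwrite("pics/c4.png",k[:,:,::-1])
E
```

```text
time_s: 4.37
eef_pos: [585.9, 84.5, 129.9]
tool_rot: [-179.9, 0.1, 79.0]
wrist_force: [-0.6, -0.4, -1.4]
finger_gap: 10.9
gripper_force: 60.0
at [584.11, 80.72, 130.35] [-179.99, -0.01, 77.19] q7 -7.4 F [0.13, -0.29, -1.13] gap 11.0 t 4.7
shift [-1.4, 6.16, 40.35] turn [-0.01, -0.01, 0.79]
```

View pics/c4.png

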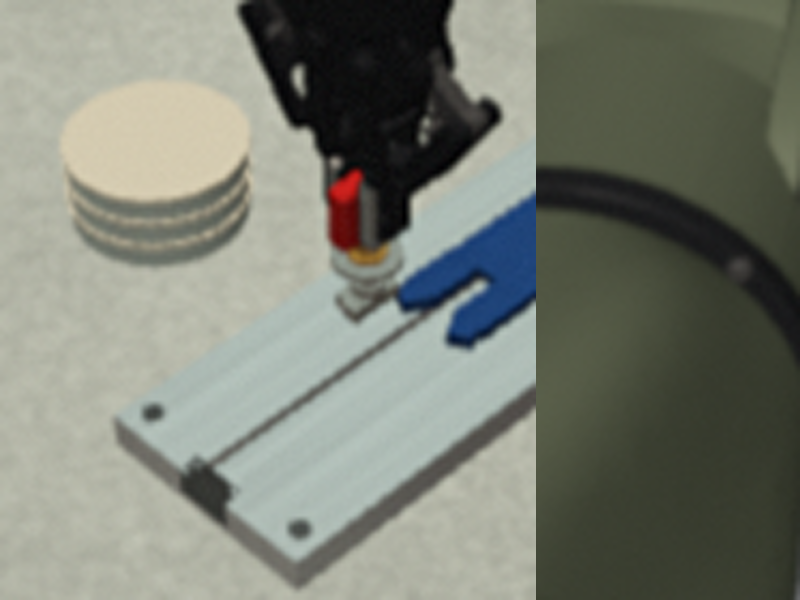

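The side crop shows the bolt hanging upright under the gripped red bar at (360,215), with its washer at (367,262) and its head just beyond the slot line. The arm hides the top view. I'll go lower over the slot and check there against the side view.

```bash
python3 -m inch '[[8,[-0.5,3,5],[0,0,0.8]],[8,[-1,5,15],[0,0,0.8]],[8,[-1.4,6.1,28],[0,0,0.8]],[8,[-1.4,6.1,38],[0,0,0.8]],[8,[-1.4,6.1,42],[0,0,0.8]],[8,[-1.4,6.1,43],[0,0,0.8]],[8,[-1.4,6.1,43],[0,0,0.8]]]' >/dev/null
python3 to.py 589.8 78 87 76.4
python3 - <<'E'
from h import *
a=np.mean([bot.read_camera("side").astype(float) for _ in range(3)],0).astype(np.uint8)
cv2.imwrite("pics/s5.png",a[:,:,::-1])
k=cv2.resize(a[225:335,215:335],(654,600),interpolation=2);cv2.imwrite("pics/c5.png",k[:,:,::-1])
E
```

```text
at [589.99, 77.24, 86.93] [-179.97, 0.02, 76.28] q7 -7.0 F [0.27, 0.27, -1.13] gap 11.4 t 5.38
shift [0.7, -0.37, -0.07] turn [-0.03, 0.02, -0.12]
```

View pics/c5.png

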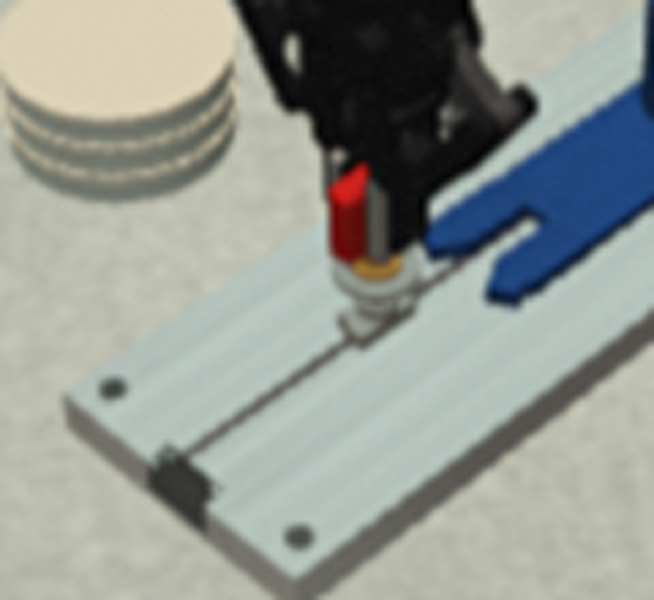

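Run:
```python
from h import *
np.set_printoptions(precision=2,suppress=True)
f=lambda p:(np.atleast_2d(p)+.5)/5.4545-.5+[215,225]
c=np.array([571,.2]);b=np.radians(-13.57);R=np.array([[np.cos(b),-np.sin(b)],[np.sin(b),np.cos(b)]])
B=lambda uv,z:(onz("side",uv,z)-c)@R
print("TCP board",(np.array([589.99,77.24])-c)@R)
print("dark line z19",B(f([(190,453),(240,418),(290,383),(340,349),(430,288),(460,266)]),19))
print("holes z19",B(f([(112,388),(299,537)]),19))
print("fork tips z27", B(f([(432,240),(505,298)]),27), "fork bottom",B(f([(530,212)]),27))
print("head low edge z27.9",B(f([(340,322),(362,346),(412,312)]),27.9))
print("washer L/R z54",B(f([(333,268),(422,272)]),54))
print("red bar top",B(f([(332,188),(362,168),(370,180)]),100))
# subpixel dark line: scan columns
g=cv2.cvtColor(cv2.imread("pics/s5.png"),cv2.COLOR_BGR2GRAY).astype(float)
for u in range(252,276,4):
    v0=int(308.2-(u-249.4)*.695); col=g[v0-5:v0+9,u]; print(u,v0-5,col.astype(int).tolist(), B([(u,v0-5+np.argmin(col))],19)[0])
```

```text
TCP board [ 0.38 79.35]
dark line z19 [[  8.94 161.21]
 [  8.95 138.04]
 [  8.96 114.25]
 [  8.61  90.15]
 [  7.88  45.22]
 [  8.25  29.11]]
holes z19 [[ 51.57 160.31]
 [-45.33 160.4 ]]
fork tips z27 [[ 19.55  32.56]
 [-20.75  35.37]] fork bottom [[ 4.38 -4.27]]
head low edge z27.9 [[11.97 86.75]
 [-2.24 89.49]
 [-2.66 64.93]]
washer L/R z54 [[13.99 87.62]
 [-9.61 66.81]]
red bar top [[ 7.45 93.1 ]
 [ 7.59 78.83]
 [ 1.26 81.13]]
252 301 [188, 191, 188, 158, 119, 107, 138, 174, 188, 181, 141, 86, 58, 53] [ -6.38 168.31]
256 298 [189, 190, 193, 178, 132, 107, 136, 172, 185, 189, 190, 193, 192, 188] [  9.03 144.58]
260 295 [189, 190, 193, 182, 140, 108, 133, 168, 184, 188, 190, 194, 193, 188] [  9.42 134.01]
264 293 [190, 191, 183, 153, 110, 120, 164, 185, 188, 192, 194, 193, 191, 186] [  9.81 123.3 ]
268 290 [189, 192, 186, 154, 111, 111, 161, 184, 187, 191, 194, 195, 192, 188] [ 10.22 112.45]
272 287 [188, 192, 188, 155, 111, 99, 136, 174, 187, 190, 193, 195, 192, 188] [  8.65 103.31]
```

The side view has the head over the slot, lower edge at about (362,346)–(412,312), and the dark far slot wall at (190,453)–(345,345). The head looks 1–3 mm too far to +x, so I'm shifting about 1.3 mm and feeling downwards.

```bash
python3 -m inch '[[8,[0,-0.7,2],[0,0,0]],[8,[0,-1.3,5],[0,0,0]],[8,[0,-1.3,8],[0,0,0]],[8,[0,-1.3,9.5],[0,0,0]],[8,[0,-1.3,10.5],[0,0,0]],[8,[0,-1.3,11.5],[0,0,0]],[8,[0,-1.3,11.5],[0,0,0]]]'
```

```text
time_s: 6.12
eef_pos: [588.9, 77.5, 75.6]
tool_rot: [-180.0, 0.0, 76.3]
wrist_force: [0.6, -0.0, -0.6]
finger_gap: 11.1
gripper_force: 60.0
```

```bash
python3 -m inch '[[8,[0,0,1],[0,0,0]],[8,[0,0,2],[0,0,0]],[8,[0,0,3],[0,0,0]],[8,[0,0,4],[0,0,0]],[8,[0,0,5],[0,0,0]],[8,[0,0,5],[0,0,0]]]'
```

```text
time_s: 6.62
eef_pos: [588.9, 77.6, 70.6]
tool_rot: [180.0, 0.0, 76.3]
wrist_force: [1.4, 0.0, -2.1]
finger_gap: 11.2
gripper_force: 60.0
```

```bash
python3 -m inch '[[8,[0,0,1.5],[0,0,0]],[8,[0,0,3],[0,0,0]],[8,[0,0,4.5],[0,0,0]],[8,[0,0,5.5],[0,0,0]],[8,[0,0,6.3],[0,0,0]],[8,[0,0,6.3],[0,0,0]]]'
python3 - <<'E'
from h import *
a=np.mean([bot.read_camera("side").astype(float) for _ in range(3)],0).astype(np.uint8)
cv2.imwrite("pics/s6.png",a[:,:,::-1])
k=cv2.resize(a[225:335,215:335],(654,600),interpolation=2);cv2.imwrite("pics/c6.png",k[:,:,::-1])
E
```

```text
time_s: 7.12
eef_pos: [588.8, 77.6, 64.3]
tool_rot: [-180.0, 0.0, 76.3]
wrist_force: [0.9, -1.2, -1.5]
finger_gap: 11.0
gripper_force: 60.0
```

View pics/c6.png

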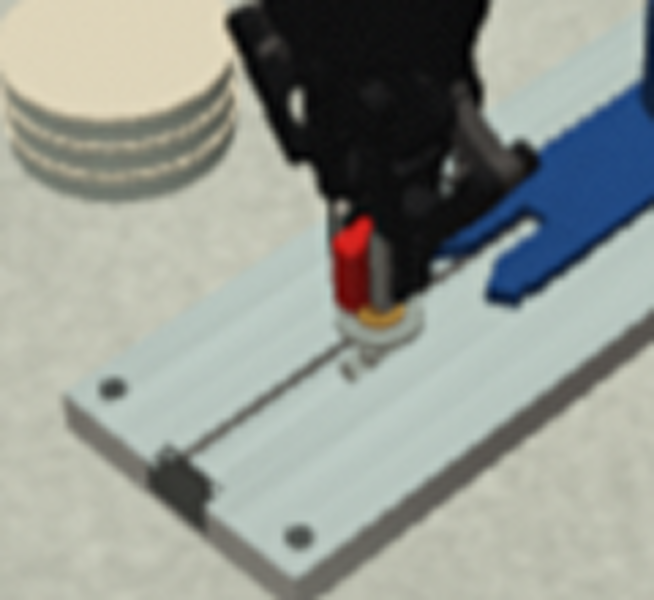

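The head has gone into the slot; its lit end shows at (352,368) inside the opening. The washer is at about (381,323), just above the board.

```bash
python3 - <<'E'
from h import *
np.set_printoptions(precision=2,suppress=True)
f=lambda p:(np.atleast_2d(p)+.5)/5.4545-.5+[215,225]
c=np.array([571,.2]);b=np.radians(-13.57);R=np.array([[np.cos(b),-np.sin(b)],[np.sin(b),np.cos(b)]])
B=lambda uv,z:(onz("side",uv,z)-c)@R
print("washer L,R,C,bottom",B(f([(339,322),(424,324),(381,323),(381,350)]),31.7), "fork",B(f([(540,222)]),27))
print("TCP",(np.array([588.8,77.6])-c)@R, "seat world",c+R@[0,2.3])
E
python3 -m inch '[[8,[-1,0,0],[0,0,0]],[8,[-4,0,0],[0,0,0]],[8,[-8,0,0],[0,0,0]],[8,[-13,0,0],[0,0,0]],[8,[-18,0,0],[0,0,0]],[8,[-22,0,0],[0,0,0]],[8,[-24,0,0],[0,0,0]],[8,[-24,0,0],[0,0,0]]]'
```

```text
washer L,R,C,bottom [[  9.43  89.56]
 [-12.69  68.82]
 [ -1.5   79.32]
 [-11.11  88.65]] fork [[-2.04 -2.95]]
TCP [-0.86 79.42] seat world [571.54   2.44]
time_s: 7.93
eef_pos: [583.0, 53.5, 64.5]
tool_rot: [-180.0, 0.0, 76.2]
wrist_force: [0.8, -1.5, -1.4]
finger_gap: 10.9
gripper_force: 60.0
```

```bash
python3 -m inch '[[8,[-3,0.2,0],[0,0,0]],[8,[-8,0.2,0],[0,0,0]],[8,[-13,0.2,0],[0,0,0]],[8,[-17,0.2,0],[0,0,0]],[8,[-20,0.2,0],[0,0,0]],[8,[-23,0.2,0],[0,0,0]],[8,[-26,0.2,0],[0,0,0]],[8,[-26,0.2,0],[0,0,0]]]'
python3 -m inch '[[8,[-2,0,0],[0,0,0]],[8,[-6,0,0],[0,0,0]],[8,[-10,0,0],[0,0,0]],[8,[-14,0,0],[0,0,0]],[8,[-18,0,0],[0,0,0]],[8,[-20,0,0],[0,0,0]],[8,[-21,0,0],[0,0,0]],[8,[-21,0,0],[0,0,0]]]'; python3 to.py 571.5 2.4 64.3 76.3
```

```text
time_s: 8.6
eef_pos: [577.0, 28.3, 64.5]
tool_rot: [-180.0, 0.0, 76.2]
wrist_force: [-0.3, -0.7, -0.1]
finger_gap: 11.0
gripper_force: 60.0
time_s: 9.27
eef_pos: [572.2, 8.3, 64.5]
tool_rot: [-180.0, 0.0, 76.3]
wrist_force: [0.9, -0.8, -0.6]
finger_gap: 10.9
gripper_force: 60.0
at [572.16, 8.33, 64.54] [-180.0, 0.01, 76.26] q7 -0.5 F [0.91, -0.77, -0.58] gap 10.9 t 9.27
shift [-5.92, 0.77, 0.25] turn [-0.0, 0.01, -0.04]
```

```bash
python3 -m inch '[[8,[-2,0.1,0],[0,0,0]],[8,[-4,0.2,0.2],[0,0,0]],[8,[-5.5,0.3,0.5],[0,0,0]],[8,[-5.9,0.3,0.5],[0,0,0]],[8,[-5.9,0.3,0.5],[0,0,0]]]'
python3 -m inch '[[8,[0,0,0],[0,0,3]],[8,[0,0,0],[0,0,9]],[8,[0,0,0],[0,0,15]],[8,[0,0,0],[0,0,21]],[8,[0,0,0],[0,0,27]],[8,[0,0,0],[0,0,32]],[8,[0,0,0],[0,0,36]],[8,[0,0,0],[0,0,36]]]'; python3 to.py 571.2 2.4 64.3 -13.6;python3 -c "
from plant import bot;print(bot.get_obs()['ft_torque'])"
```

```text
time_s: 9.68
eef_pos: [571.0, 2.7, 64.0]
tool_rot: [-180.0, 0.0, 76.3]
wrist_force: [0.7, 0.7, -1.9]
finger_gap: 11.3
gripper_force: 60.0
time_s: 10.35
eef_pos: [571.1, 3.1, 63.9]
tool_rot: [180.0, 0.0, 40.1]
wrist_force: [0.2, -0.5, -1.5]
finger_gap: 11.2
gripper_force: 60.0
at [571.07, 3.07, 63.92] [180.0, 0.01, 40.09] q7 -23.9 F [0.21, -0.52, -1.48] gap 11.2 t 10.35
shift [-0.34, 0.6, -0.38] turn [0.01, 0.01, 53.69]
[-0.00817787 -0.02219922  0.0455303 ]
```

```bash
python3 -m inch '[[8,[0,0,0],[0,0,4]],[8,[0,0,0],[0,0,10]],[8,[0,0,0],[0,0,16]],[8,[0,0,0],[0,0,22]],[8,[0,0,0],[0,0,28]],[8,[0,0,0],[0,0,34]],[8,[0,0,0],[0,0,40]],[8,[0,0,0],[0,0,46]]]';python3 -c "
from plant import bot;print(bot.get_obs()['ft_torque'])"
python3 -m inch '[[8,[0,0,0],[0,0,4]],[8,[0,0,0],[0,0,7]],[8,[0,0,0],[0,0,9]],[8,[0,0,0],[0,0,9]]]';python3 -c "
from plant import bot;print(bot.get_obs()['ft_torque'],bot.get_obs()['q'][6])"
```

```text
time_s: 11.02
eef_pos: [571.3, 2.7, 64.1]
tool_rot: [180.0, -0.0, -5.9]
wrist_force: [1.7, -1.9, -1.4]
finger_gap: 11.2
gripper_force: 60.0
[-0.33200053 -0.38569311  0.01482691]
time_s: 11.35
eef_pos: [571.4, 2.6, 64.0]
tool_rot: [180.0, -0.0, -14.7]
wrist_force: [2.6, -1.7, -1.4]
finger_gap: 11.5
gripper_force: 60.1
[-0.4435018  -0.71514837  0.05295427] -63.538713806201066
```

```bash
python3 -m inch '[[8,[0,0,0],[0,0,3]],[8,[0,0,0],[0,0,6]],[8,[0,0,0],[0,0,9]],[8,[0,0,0],[0,0,12]],[8,[0,0,0.3],[0,0,16]],[8,[0,0,0.5],[0,0,20]],[8,[0,0,0.8],[0,0,24]],[8,[0,0,0.8],[0,0,24]]]';python3 -c "
from plant import bot;print(bot.get_obs()['ft_torque'],bot.get_obs()['q'])"
```

```text
time_s: 12.02
eef_pos: [571.6, 2.4, 63.2]
tool_rot: [180.0, -0.1, -38.8]
wrist_force: [5.5, -1.6, -2.8]
finger_gap: 11.3
gripper_force: 59.8
[-0.60700501 -1.27667236  0.05571981] [-22.14529803  62.64165516  40.21546864  95.99772558 -56.03815456
  43.65226392 -82.69647915]
```

```bash
python3 -m inch '[[8,[0.4,-0.2,0],[0,0,0]],[8,[0.7,-0.3,0],[0,0,0]],[8,[0.7,-0.3,0],[0,0,4]],[8,[0.7,-0.3,0],[0,0,8]],[8,[0.7,-0.3,0.2],[0,0,12]],[8,[0.7,-0.3,0.4],[0,0,16]],[8,[0.7,-0.3,0.6],[0,0,20]],[8,[0.7,-0.3,0.6],[0,0,20]]]';python3 - <<'E'
from h import *
print(bot.get_obs()['ft_torque'],bot.get_obs()['q'].round(1))
a=np.mean([bot.read_camera("side").astype(float) for _ in range(3)],0).astype(np.uint8)
cv2.imwrite("pics/s7.png",a[:,:,::-1])
k=cv2.resize(a[205:295,270:370],(660,594),interpolation=2);cv2.imwrite("pics/c7.png",k[:,:,::-1])
E
```

```text
time_s: 12.68
eef_pos: [572.0, 2.5, 62.4]
tool_rot: [180.0, -0.0, -58.9]
wrist_force: [5.1, -2.4, -4.7]
finger_gap: 11.2
gripper_force: 59.4
[-0.5461085  -1.1000933   0.03130246] [-23.8  64.4  44.8  95.9 -60.2  47.1 -99.5]
```

View pics/c7.png

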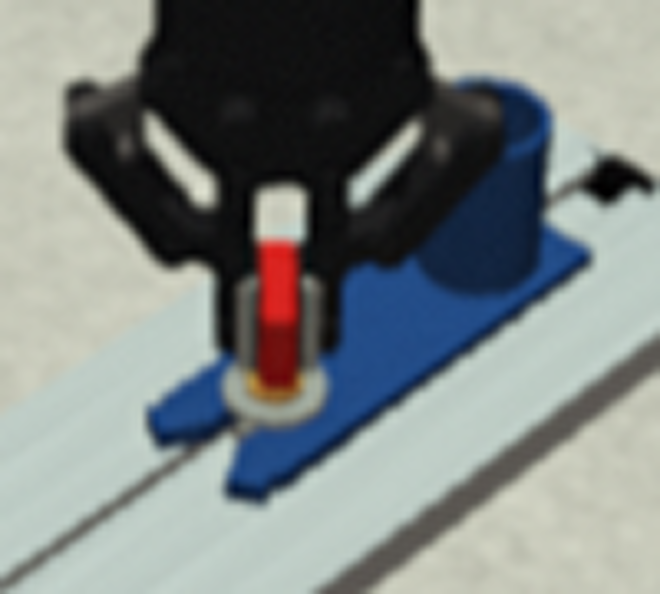

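The side view shows the shank in the fork, the washer at (275,395) over both prongs, and the red bar square in the pads. The cup is upright and clear of the hand.

```bash
python3 -m inch '[[8,[0.2,-0.2,0.2],[0,0,3]],[8,[0.3,-0.3,0.5],[0,0,8]],[8,[0.3,-0.3,0.8],[0,0,13]],[8,[0.3,-0.3,1.1],[0,0,18]],[8,[0.3,-0.3,1.4],[0,0,23]],[8,[0.3,-0.3,1.6],[0,0,28]],[8,[0.3,-0.3,1.7],[0,0,30]],[8,[0.3,-0.3,1.7],[0,0,30]]]';python3 -c "
from plant import bot;print(bot.get_obs()['ft_torque'],bot.get_obs()['q'])"
```

```text
time_s: 13.5
eef_pos: [572.3, 2.4, 60.7]
tool_rot: [180.0, -0.0, -88.7]
wrist_force: [3.3, -2.1, -4.0]
finger_gap: 10.9
gripper_force: 59.6
[-0.48936829 -0.92477696  0.02747587] [ -25.90542229   67.03575984   50.99511779   95.94511852  -65.34635316
   51.91156104 -125.55570981]
```

```bash
python3 -m inch '[[20,[0,0,0],[0,0,0]],[40,[0,0,0],[0,0,0]],[55,[0,0,0],[0,0,0]],[55,[0,0,-6],[0,0,0]],[55,[0,0,-20],[0,0,0]],[55,[0,0,-35],[0,0,0]],[55,[0,0,-42],[0,0,-4]],[55,[0,0,-42],[0,0,-10]]]'
python3 -m inch '[[55,[0,0,0],[0,0,-7]],[55,[0,0,0],[0,0,-14]],[55,[0,0,0],[0,0,-21]],[55,[0,0,0],[0,0,-28]],[55,[0,0,0],[0,0,-35]],[55,[0,0,0],[0,0,-42]],[55,[0,0,0],[0,0,-49]],[55,[0,0,0],[0,0,-56]]]' >/dev/null
python3 -m inch '[[55,[0,0,0],[0,0,-7]],[55,[0,0,0],[0,0,-14]],[55,[0,0,0],[0,0,-21]],[55,[0,0,0],[0,0,-28]],[55,[0,0,0],[0,0,-35]],[55,[0,0,0],[0,0,-42]],[55,[0,0,0],[0,0,-49]],[55,[0,0,0],[0,0,-56]]]' >/dev/null
python3 -m inch '[[55,[0,0,0],[0,0,-7]],[55,[0,0,0],[0,0,-14]],[55,[0,0,0],[0,0,-21]],[55,[0,0,0],[0,0,-28]],[55,[0,0,0],[0,0,-35]],[55,[0,0,0],[0,0,-42]],[55,[0,0,0],[0,0,-46]],[55,[0,0,0],[0,0,-46]]]'
python3 to.py 571.8 2.4 60.7 91.3
```

```text
time_s: 14.17
eef_pos: [573.0, 2.2, 106.0]
tool_rot: [-179.8, -0.1, -78.6]
wrist_force: [0.1, 0.3, 0.3]
finger_gap: 55.2
gripper_force: 0.0
time_s: 16.17
eef_pos: [572.6, 1.6, 104.5]
tool_rot: [179.9, 0.1, 79.5]
wrist_force: [0.4, -0.3, -0.3]
finger_gap: 55.0
gripper_force: 0.0
at [572.63, 1.58, 104.45] [179.9, 0.06, 79.46] q7 0.9 F [0.36, -0.34, -0.33] gap 55.0 t 16.17
shift [0.7, -1.04, 43.75] turn [0.1, 0.07, -11.83]
```

```bash
python3 -m inch '[[55,[0.7,-1,4],[0,0,-5]],[55,[0.7,-1,14],[0,0,-11.8]],[55,[0.7,-1,26],[0,0,-11.8]],[55,[0.7,-1,36],[0,0,-11.8]],[55,[0.7,-1,42],[0,0,-11.8]],[55,[0.7,-1,43.7],[0,0,-11.8]],[35,[0.7,-1,43.7],[0,0,-11.8]],[20,[0.7,-1,43.7],[0,0,-11.8]]]'
python3 -m inch '[[8,[0,0,0],[0,0,0]],[8,[0,0,0],[0,0,0]],[8,[0,0,0],[0,0,0]],[8,[0,0,0],[0,0,0]]]'
python3 to.py 571.8 2.4 60.7 91.3
```

```text
time_s: 16.83
eef_pos: [571.5, 3.3, 59.4]
tool_rot: [180.0, 0.0, 91.0]
wrist_force: [0.4, 0.0, 0.3]
finger_gap: 31.6
gripper_force: 0.0
time_s: 17.17
eef_pos: [571.7, 3.2, 59.5]
tool_rot: [179.9, 0.0, 91.1]
wrist_force: [2.9, -1.1, 1.2]
finger_gap: 11.2
gripper_force: 60.6
at [571.73, 3.21, 59.54] [179.95, 0.02, 91.06] q7 9.2 F [2.92, -1.09, 1.15] gap 11.2 t 17.17
shift [-0.81, 0.06, -1.16] turn [0.05, 0.02, -0.24]
```

```bash
python3 -m inch '[[8,[0,0,0.2],[0,0,4]],[8,[0,0,0.3],[0,0,8]],[8,[0,0,0.4],[0,0,12]],[8,[0,0,0.5],[0,0,16]],[8,[0,0,0.6],[0,0,20]],[8,[0,0,0.7],[0,0,24]],[8,[0,0,0.7],[0,0,24]]]';python3 -c "
from plant import bot;print(bot.get_obs()['ft_torque'],bot.get_obs()['q'][6])"
python3 -m inch '[[8,[0,0,0],[0,0,4]],[8,[0,0,0],[0,0,8]],[8,[0,0,0],[0,0,12]],[8,[0,0,0],[0,0,16]],[8,[0,0,0],[0,0,16]]]';python3 -c "
from plant import bot;print(bot.get_obs()['ft_torque'],bot.get_obs()['q'][6])"
```

```text
time_s: 17.75
eef_pos: [572.4, 3.1, 59.4]
tool_rot: [179.8, -0.0, 66.8]
wrist_force: [2.8, -0.6, 11.4]
finger_gap: 11.0
gripper_force: 62.0
[-0.32671569 -0.49921177 -0.00268347] -6.356851933598916
time_s: 18.17
eef_pos: [572.7, 3.0, 59.4]
tool_rot: [179.8, -0.1, 50.8]
wrist_force: [5.2, -2.1, 9.9]
finger_gap: 11.0
gripper_force: 61.7
[-0.47889874 -1.03836295  0.01149061] -16.841547624042622
```

```bash
python3 -m inch '[[8,[0,0,-0.2],[0,0,4]],[8,[0,0,-0.3],[0,0,8]],[8,[0,0,-0.3],[0,0,12]],[8,[0,0,-0.3],[0,0,16]],[8,[0,0,-0.3],[0,0,16]]]';python3 -c "
from plant import bot;print(bot.get_obs()['ft_torque'],bot.get_obs()['joint_torque'])"
python3 -m inch '[[8,[0,0,0],[0,0,3]],[8,[0,0,0],[0,0,6]],[8,[0,0,0],[0,0,9]],[8,[0,0,0],[0,0,9]]]';python3 -c "
from plant import bot;print(bot.get_obs()['ft_torque'],bot.get_obs()['joint_torque'])"
```

```text
time_s: 18.58
eef_pos: [572.9, 2.7, 59.4]
tool_rot: [179.8, -0.1, 34.8]
wrist_force: [8.5, -3.1, 2.3]
finger_gap: 11.2
gripper_force: 60.6
[-0.71780678 -1.80314169  0.09365675] [ -2.56934077 -92.30200768   9.25784737  -8.4247309   -0.77088671
   2.8991852   -1.75376594]
time_s: 18.92
eef_pos: [573.0, 2.6, 59.4]
tool_rot: [179.8, -0.2, 25.9]
wrist_force: [8.9, -3.7, 0.9]
finger_gap: 11.0
gripper_force: 60.3
[-0.86434176 -2.02228893  0.0855288 ] [ -2.7766981  -92.87261724   9.65625644  -7.97345996  -0.53803654
   3.23884025  -1.41366296]
```

```bash
python3 -m inch '[[20,[0,0,0],[0,0,0]],[40,[0,0,0],[0,0,0]],[55,[0,0,0],[0,0,0]],[55,[0,0,-6],[0,0,0]],[55,[0,0,-25],[0,0,0]],[55,[0,0,-55],[0,0,0]],[55,[0,0,-85],[0,0,-5]],[55,[0,0,-115],[0,0,-12]]]'
python3 -m inch '[[55,[0,0,-20],[0,0,-7]],[55,[0,0,-28],[0,0,-14]],[55,[0,0,-28],[0,0,-21]],[55,[0,0,-28],[0,0,-28]],[55,[0,0,-28],[0,0,-35]],[55,[0,0,-28],[0,0,-38]],[55,[0,0,-28],[0,0,-38]]]'
python3 to.py 523.3 321.2 200 76.4
```

```text
time_s: 19.58
eef_pos: [570.9, 3.3, 175.4]
tool_rot: [180.0, 0.1, 38.2]
wrist_force: [-0.0, 0.5, 0.3]
finger_gap: 55.0
gripper_force: 0.0
time_s: 20.17
eef_pos: [571.2, 3.1, 202.3]
tool_rot: [-180.0, -0.0, 76.2]
wrist_force: [0.2, -0.0, 0.9]
finger_gap: 54.8
gripper_force: 0.0
at [571.2, 3.13, 202.31] [-180.0, -0.0, 76.22] q7 -2.5 F [0.22, -0.03, 0.94] gap 54.8 t 20.17
shift [297.5, -122.3, 2.31] turn [-0.0, -0.0, -0.18]
```

```bash
python3 -m inch '[[55,[12,-5,0],[0,0,0]],[55,[42,-17,0],[0,0,0]],[55,[77,-32,0],[0,0,0]],[55,[112,-46,0],[0,0,0]],[55,[147,-60,0],[0,0,0]],[55,[182,-75,0],[0,0,0]],[55,[215,-88,0],[0,0,0]],[55,[245,-101,0],[0,0,0]]]' >/dev/null
python3 -m inch '[[55,[30,-12,0],[0,0,0]],[55,[46,-19,0],[0,0,0]],[55,[52,-21.5,0],[0,0,0]],[55,[52,-21.5,0],[0,0,0]],[55,[52,-21.5,0],[0,0,0]]]'
python3 to.py 523.3 321.2 94 76.4
python3 - <<'E'
from h import *
np.set_printoptions(precision=1,suppress=True)
a=bot.read_camera("side");b=bot.read_camera("top")
cv2.imwrite("pics/s8.png",a[:,:,::-1]);cv2.imwrite("pics/t8.png",b[:,:,::-1])
A=cv2.resize(a[200:300,270:370],(400,400),interpolation=2); Bp=cv2.resize(b[190:290,300:400],(400,400),interpolation=2)
cv2.imwrite("pics/c8.png",np.hstack([A,Bp])[:,:,::-1])
v,u=np.nonzero(blob(masks(b)["red"])[2]); print(len(u),cv2.minAreaRect(onz("top",np.c_[u,v],74).astype(np.float32)))
X=onz("top",np.c_[u,v],74); d=np.linalg.svd(X-X.mean(0))[2][0]; print("bar yaw",np.degrees(np.arctan2(d[1],d[0])),X.mean(0))
g=blob(masks(a)["green"]); print(g[0],g[1])
E
```

```text
time_s: 21.25
eef_pos: [523.9, 320.4, 201.8]
tool_rot: [180.0, 0.0, 76.0]
wrist_force: [0.4, -0.5, 0.2]
finger_gap: 55.2
gripper_force: 0.0
at [523.93, 320.42, 201.83] [179.99, 0.05, 75.99] q7 -31.8 F [0.44, -0.51, 0.17] gap 55.2 t 21.25
shift [0.7, -0.82, 107.83] turn [0.01, 0.05, -0.41]
91 ((569.3511352539062, 1.6544361114501953), (33.91096878051758, 10.853742599487305), 45.96955108642578)
bar yaw -131.67117393155937 [569.9   1.7]
[227 346   9   7  48] [231.6 349.4]
```

View pics/c8.png

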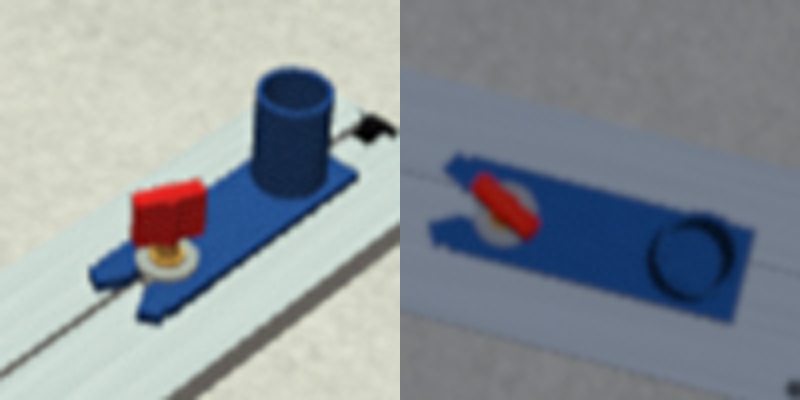

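The side and top views show the wing nut down with its washer flat on both fork prongs. The bar yaw is about 47°, which puts the nut near 2.0 rad after spring-back, so it is firm, and the pot is upright. Next is the marker.

```bash
python3 -m inch '[[55,[0.7,-0.8,8],[0,0,0]],[55,[0.7,-0.8,26],[0,0,0]],[55,[0.7,-0.8,48],[0,0,0]],[55,[0.7,-0.8,70],[0,0,0]],[55,[0.7,-0.8,90],[0,0,0]],[55,[0.7,-0.8,102],[0,0,0]],[55,[0.7,-0.8,107],[0,0,0]],[45,[0.7,-0.8,108],[0,0,0]]]' >/dev/null
python3 -m inch '[[30,[0,0,0],[0,0,0]],[20,[0,0,0],[0,0,0]],[10,[0,0,0],[0,0,0]],[10,[0,0,0],[0,0,0]],[10,[0,0,0],[0,0,0]],[10,[0,0,0],[0,0,0]]]'
python3 -m inch '[[10,[0,0,-8],[0,0,0]],[10,[0,0,-24],[0,0,0]],[10,[0,0,-44],[0,0,0]],[10,[0,0,-66],[0,0,0]],[10,[0,0,-86],[0,0,0]],[10,[0,0,-100],[0,0,0]],[10,[0,0,-106],[0,0,0]],[10,[0,0,-106],[0,0,0]]]'
python3 to.py 549.2 -89.9 200 76.4
```

```text
time_s: 22.52
eef_pos: [523.8, 322.2, 94.9]
tool_rot: [179.9, -0.1, 76.1]
wrist_force: [0.5, -0.6, 6.5]
finger_gap: 12.7
gripper_force: 58.3
time_s: 23.18
eef_pos: [523.7, 322.2, 201.4]
tool_rot: [179.9, -0.1, 76.1]
wrist_force: [0.6, 0.3, -0.6]
finger_gap: 12.2
gripper_force: 58.4
at [523.74, 322.17, 201.42] [179.91, -0.09, 76.08] q7 -31.8 F [0.64, 0.28, -0.64] gap 12.2 t 23.18
shift [-393.85, 123.84, 0.99] turn [0.09, -0.09, -0.32]
```

```bash
python3 -m inch '[[10,[-10,3,0],[0,0,0]],[10,[-34,11,0],[0,0,0]],[10,[-66,21,0],[0,0,0]],[10,[-100,31,0],[0,0,0]],[10,[-134,42,0],[0,0,0]],[10,[-168,53,0],[0,0,0]],[10,[-202,63,0],[0,0,0]],[10,[-236,74,0],[0,0,0]]]' >/dev/null
python3 -m inch '[[10,[-34,11,0],[0,0,0]],[10,[-66,21,0],[0,0,0]],[10,[-100,32,0],[0,0,0]],[10,[-130,41,0],[0,0,0]],[10,[-148,47,0],[0,0,0]],[10,[-157,49.5,0],[0,0,0]],[10,[-158,49.8,0],[0,0,0]],[10,[-158,49.8,0],[0,0,0]]]'
python3 to.py 549.2 -89.9 121 76.4
python3 - <<'E'
from h import *
print("cup rim top cam",onz("top",[((692-400+.5)/4-.5+300,256.5/4-.5+190)],85),"side",onz("side",[((295.5)/4-.5+270,(91.5)/4-.5+200)],85))
a=bot.read_camera("side");cv2.imwrite("pics/c9.png",cv2.resize(a[120:300,250:430],(600,600),interpolation=2)[:,:,::-1])
E
```

```text
time_s: 24.52
eef_pos: [548.3, -89.8, 199.3]
tool_rot: [-179.9, -0.0, 76.1]
wrist_force: [0.2, 0.6, -0.6]
finger_gap: 12.5
gripper_force: 58.4
at [548.31, -89.85, 199.29] [-179.94, -0.01, 76.07] q7 6.3 F [0.23, 0.57, -0.63] gap 12.5 t 24.52
shift [0.15, 0.95, 78.29] turn [-0.06, -0.01, -0.33]
cup rim top cam [[547.48205317 -87.02384584]] side [[550.8918588  -92.72121837]]
```

View pics/c9.png

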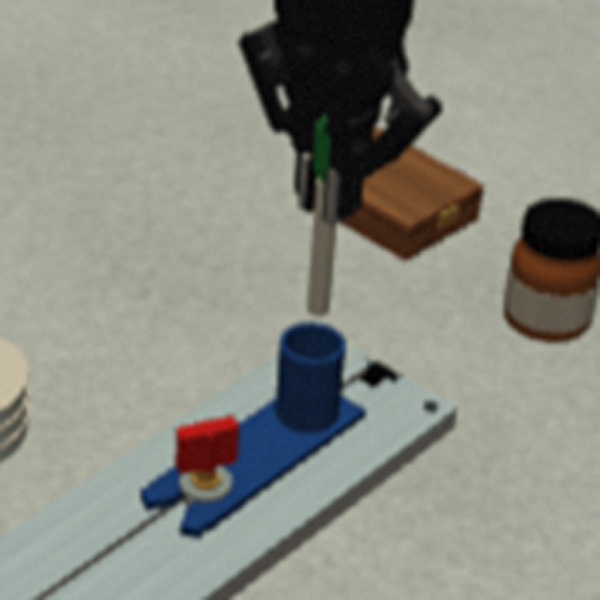

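The view shows the marker hanging upright with its foot at (318,310), directly over the cup mouth at (312,340). I'm lowering it.

```bash
python3 -m inch '[[10,[0.1,0.9,5],[0,0,0]],[10,[0.1,0.9,17],[0,0,0]],[10,[0.1,0.9,32],[0,0,0]],[10,[0.1,0.9,47],[0,0,0]],[10,[0.1,0.9,61],[0,0,0]],[10,[0.1,0.9,71],[0,0,0]],[10,[0.1,0.9,76],[0,0,0]],[10,[0.1,0.9,77],[0,0,0]]]'
python3 -m inch '[[10,[0,0,0.8],[0,0,0]],[10,[0,0,1.5],[0,0,0]],[10,[0,0,1.5],[0,0,0]]]'
```

```text
time_s: 25.23
eef_pos: [549.4, -89.8, 122.0]
tool_rot: [-179.9, 0.0, 76.1]
wrist_force: [0.1, 0.1, 0.1]
finger_gap: 12.5
gripper_force: 58.4
time_s: 25.48
eef_pos: [549.8, -90.3, 121.8]
tool_rot: [180.0, -0.0, 76.1]
wrist_force: [-0.3, 0.3, -0.5]
finger_gap: 12.4
gripper_force: 58.4
```

```bash
python3 -m inch '[[14,[0,0,0],[0,0,0]],[16,[0,0,0],[0,0,0]],[18,[0,0,0],[0,0,0]],[22,[0,0,0],[0,0,0]],[32,[0,0,0],[0,0,0]],[45,[0,0,0],[0,0,0]],[55,[0,0,0],[0,0,0]],[55,[0,0,0],[0,0,0]]]'
python3 -m inch '[[55,[0,0,-5],[0,0,0]],[55,[0,0,-17],[0,0,0]],[55,[0,0,-35],[0,0,0]],[55,[0,0,-55],[0,0,0]],[55,[0,0,-75],[0,0,0]],[55,[0,0,-95],[0,0,0]],[55,[0,0,-110],[0,0,0]],[55,[0,0,-115],[0,0,0]]]'
python3 -m inch '[[55,[10,0,0],[0,0,0]],[55,[40,0,0],[0,0,0]],[55,[75,0,0],[0,0,0]],[55,[110,0,0],[0,0,0]],[55,[145,0,0],[0,0,0]],[55,[170,0,0],[0,0,0]],[55,[180,0,0],[0,0,0]],[55,[180,0,0],[0,0,0]]]'
python3 - <<'E'
from h import *
a=bot.read_camera("side");b=bot.read_camera("top")
A=cv2.resize(a[120:300,250:430],(400,400),interpolation=2); Bp=cv2.resize(b[190:290,300:400],(400,400),interpolation=2)
cv2.imwrite("pics/c10.png",np.hstack([A,Bp])[:,:,::-1])
E
```

```text
time_s: 26.15
eef_pos: [549.6, -90.4, 121.3]
tool_rot: [-180.0, 0.0, 76.1]
wrist_force: [-0.4, 0.2, 0.1]
finger_gap: 54.8
gripper_force: 0.0
time_s: 26.82
eef_pos: [550.1, -90.6, 238.7]
tool_rot: [179.8, -0.0, 76.1]
wrist_force: [0.9, 0.5, 0.6]
finger_gap: 55.0
gripper_force: 0.0
time_s: 27.48
eef_pos: [592.7, 87.7, 234.9]
tool_rot: [-179.9, -0.0, 76.3]
wrist_force: [0.2, -0.3, 0.1]
finger_gap: 54.9
gripper_force: 0.0
```

View pics/c10.png

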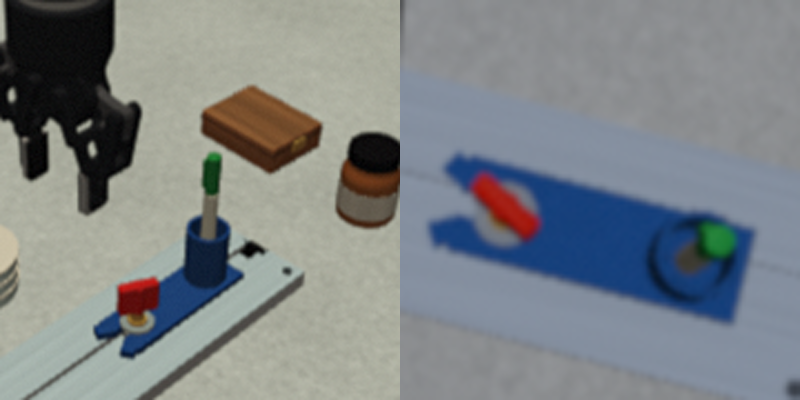

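The marker stands upright in the cup with its cap at (212,170), the nut is still tight on the fork, and the hand is clear. I'm handing in the job.

```bash
python3 -c "
from plant import bot;print(bot.sign_off())"
```

```text
the job is handed in; nothing more can be done
None
```

The pot is clamped to the board with the T-bolt, the marker stands upright in the cup, and I handed the job in at about 27.5 s; the nut, judged from the bar's angle in the pictures, settled near 2.0 rad, past the firm point of 1.6.

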